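# Re-sort the gear motors on the test nests

## Robot

A 6-joint arm with a two-finger parallel gripper is mounted at the origin on the work surface. World frame = base frame: x ahead of the robot, y to its left, z up, the work surface at z = 0. Lengths are in m, angles in rad, forces in N, time in s.
With the tool pointing down it reaches from about 0.325 to 0.85 m from the base axis. Payload 4.4 kg.
Tool frame: the origin (TCP) lies on the centre line of the jaws, within the pads' length; the fingertips stand 22 mm ahead of it and the grasp point (between the pads) lies 3 mm ahead of it (manip.finger_overhang is the distance from the TCP to the fingertips, in m); z points along the fingers, y is the line along which they close (so a half turn about z gives the same grasp; the last joint's range is limited). The gripper opens to 94 mm and grips with 3 to 60 N. Pads are 16 mm wide; open, the fingers measure 119 mm over their backs; the gripper's body (75 mm by 177 mm) begins 78 mm behind the grasp point.
Start: joints at [1.196, 0.207, 1.542, -0, 1.393, -0.15], TCP at [0.128, 0.561, 0.191] pointing down, gripper open.
Joint ranges: [-2.73, 2.73], [-0.86, 2.22], [0.23, 2.46], [-1.11, 4.25], [0.08, 2.63], [-2.82, 2.82]. Speed limits (rad/s): [2.79, 2.79, 3.14, 3.14, 3.14, 3.14].

## Interface

Orientations are given as a unit quaternion [x, y, z, w].
In Python, from workcell import get_state, imaging, job, manip gives the robot as it stands.
- The arm moves only by the shell command python3 -m inch 'ROWS' [OPENING]. ROWS is a JSON object of lists of equal length, an entry for each row: "slide": the shift along the world's x, y, z in m, a list of three; "yaw": the turn about the world's z in degrees. A call has 1 to 8 rows; each row is the pose to reach, as a shift and turn from the pose commanded when the call began; what a row does not reach only later rows make up. A row lasts 1/8 s, in which the tool goes at most 62.5 mm and 10.7 degrees, less where a joint would pass 70% of its speed; a pose out of reach is approached as far as the arm can. A call with a gripper value outside its range is refused whole. OPENING is the finger opening in m, from 0 to 0.094, set as the call begins (- or left out, the last holds). The fingers move at their own pace and stop on an object; the grip force is fixed at half the most. Time passes only in rows, so rows that repeat a pose let the fingers close. It gives the time, the measured TCP pose, the force, the opening and the grip force at its end, in the units of the state.
- get_state(): the state, without advancing time (a new reading comes with each control period).
- imaging.capture(name): name is "scene" or "top" or "wrist"; returns the picture (384x512x3 uint8, blue, green, red); there is no depth.
- imaging.calibration(name): a dict with "mtx" (3x3 intrinsics, pixels), "R" (3x3) and "t" (3): a world point X has camera coordinates R X + t. Camera axes: x right, y down, z forward; pixel columns grow to the right and rows downward; lengths in m; the calibration is good to about 2 mm. A picture is of the moment at which its call begins: read the wrist's pose just before it. calibration takes no time and is no camera call; for the wrist camera it gives the pose at the moment of the call.
- job.job_done(): hands the job in; it is judged then, once.
Trained networks look in the newest picture that a camera, given by its name, has taken for a name from the list of things; names that differ only in an ending like _2 or _b are one class to them, and where a whole thing is asked for, a point or a joint stands for the part that bears it (a point fixed in the world has none). Each returns a list of dicts, best first, with "score" (0 to 1); they miss things now and then, are a little off and sometimes report something else, mostly with a low value. They report only what shows in the picture. A call takes as long as a camera call. They do not tell look-alikes from the thing itself.
- imaging.find_in(camera, thing): "bbox" ([left, top, width, height] as shares, 0 to 1, of the picture: columns of its width, rows of its height, round what is visible of it).
The state is a dict: "clock": time; "q": joint angles; "dq": joint speeds; "joint_efforts": joint torques, N m; "tcp_pos": TCP position; "orientation": TCP orientation; "wrist_force": force on the tool from outside, world axes, zero at the start; "moment": the same for the moment, N m; "width": finger opening in m; "gripper_force": force on a finger pad.
Only numpy, scipy, OpenCV 4.12 (cv2) and the standard library are available. Lean on these libraries where they do the work, as an engineer would, in place of code of your own. Each camera call takes 0.05 s, during which the arm holds its last target. There are 200 camera calls.

## Task

The three gear motors stand on each other's test nests: move them so that each one stands in the nest of its own colour (red, blue, yellow). Since only the grey nest is free, first park one motor in it and release it there, and have it empty again at the end. Keep the motors upright and set them down gently inside the round lips, never letting one fall.

Things in the scene. Friction and masses are not known exactly. Their poses are not given: they have to be found in the camera images.
- motor_red: Gear motor standing upright, loose, about 0.13 to 0.25 kg: a plain cylinder 37 mm in diameter and 60 mm tall, lower 36 mm bare steel, upper 24 mm (its gearbox) red plastic, also seen from above; on top a thin brass shaft 6 mm in diameter, 12 mm tall, 6 mm off-centre along its x (72 mm tall in all). Origin: centre of its underside; z up along its axis.
- motor_blue: Gear motor standing upright, loose, about 0.13 to 0.25 kg: a plain cylinder 37 mm in diameter and 60 mm tall, lower 36 mm bare steel, upper 24 mm (its gearbox) blue plastic, also seen from above; on top a thin brass shaft 6 mm in diameter, 12 mm tall, 6 mm off-centre along its x (72 mm tall in all). Origin: centre of its underside; z up along its axis.
- motor_yellow: Gear motor standing upright, loose, about 0.13 to 0.25 kg: a plain cylinder 37 mm in diameter and 60 mm tall, lower 36 mm bare steel, upper 24 mm (its gearbox) yellow plastic, also seen from above; on top a thin brass shaft 6 mm in diameter, 12 mm tall, 6 mm off-centre along its x (72 mm tall in all). Origin: centre of its underside; z up along its axis.
- nest_red: Fixed test nest: flat red square plate 84 x 84 mm, 10 mm thick, with a black round lip on it, centred, 60 mm inner and 72 mm outer diameter, 6 mm high (its top 16 mm above the bench). A motor stands on the plate inside the lip with 11.5 mm to spare all round. Origin: centre of the plate's underside, on the bench; z up, x and y along the plate's sides.
- nest_blue: Fixed test nest: flat blue square plate 84 x 84 mm, 10 mm thick, with a black round lip on it, centred, 60 mm inner and 72 mm outer diameter, 6 mm high (its top 16 mm above the bench). A motor stands on the plate inside the lip with 11.5 mm to spare all round. Origin: centre of the plate's underside, on the bench; z up, x and y along the plate's sides.
- nest_yellow: Fixed test nest: flat yellow square plate 84 x 84 mm, 10 mm thick, with a black round lip on it, centred, 60 mm inner and 72 mm outer diameter, 6 mm high (its top 16 mm above the bench). A motor stands on the plate inside the lip with 11.5 mm to spare all round. Origin: centre of the plate's underside, on the bench; z up, x and y along the plate's sides.
- nest_grey: Fixed test nest: flat grey square plate 84 x 84 mm, 10 mm thick, with a black round lip on it, centred, 60 mm inner and 72 mm outer diameter, 6 mm high (its top 16 mm above the bench). A motor stands on the plate inside the lip with 11.5 mm to spare all round. Origin: centre of the plate's underside, on the bench; z up, x and y along the plate's sides. It is the free one at the start.
Things that resemble listed ones, but are neither listed nor needed, are in the scene too. What is shaped like the motor_blue but turquoise or white is not meant.

How it is judged:
By the outcome, as a careful person would: the job done as asked, in the order asked, and still so for the second after the job is handed in, with the robot touching nothing.
It also fails if it takes over 83 s, if anything falls off the work surface, if the arm or the gripper's body presses on something with over 40 N, if the wrist force passes 120 N, or if a joint passes its speed limit or range.

## Working session

There is one attempt and no reset: what is moved stays moved. The work goes in short steps, Python scripts to look and compute and a shell command to move; the robot and the scene stay as the last step left them, time stands still between calls to the robot, and variables do not carry over. Pictures are saved under pics/ and viewed, at most 14 in all, crops included, and the job is handed in when it is done.

```bash
mkdir -p pics; cat > h.py <<'E'
import numpy as np, cv2
from workcell import get_state, imaging, job, manip
def ray(cam,u,v,z,c=None):
    c=c or imaging.calibration(cam); K,R,t=map(np.array,(c["mtx"],c["R"],c["t"]))
    d=R.T@np.linalg.solve(K,[u,v,1]); o=-R.T@t.ravel()
    return (o+d*(z-o[2])/d[2]).round(4)
E
python3 - <<'E'
from h import *
s=get_state();print(s["clock"],s["tcp_pos"],s["orientation"],s["width"])
for cam in("top","scene"):
    im=imaging.capture(cam);cv2.imwrite(f"pics/{cam}1.png",im)
    c=imaging.calibration(cam);print(cam,(-np.array(c["R"]).T@np.array(c["t"]).ravel()).round(3))
    for n in ["motor_red","motor_blue","motor_yellow","nest_red","nest_blue","nest_yellow","nest_grey"]:
        for r in imaging.find_in(cam,n)[:3]:
            b=np.array(r["bbox"])*[512,384,512,384]
            u,v=b[0]+b[2]/2,b[1]+b[3]/2
            print(n,round(r["score"],2),b.round(0),ray(cam,u,v,.06 if "mot" in n else .01)[:2])
E
```

```text
0.0 [0.12788201 0.55974934 0.1900083 ] [ 1.12150187e-01  9.93690651e-01 -1.07539048e-03 -2.63369941e-04] 0.09359381025283099
top [ 0.384 -0.094  1.187]
motor_red 0.72 [276. 146.  11.  20.] [ 0.6155 -0.1392]
motor_red 0.67 [205. 192.  36.  34.] [0.4858 0.0043]
motor_blue 0.78 [361. 236.  20.  11.] [ 0.405  -0.3532]
motor_blue 0.71 [310. 175.  20.  18.] [ 0.544  -0.2343]
motor_blue 0.7 [318. 214.  17.  15.] [ 0.4532 -0.2466]
motor_yellow 0.62 [148. 151.  18.  22.] [0.6011 0.1657]
nest_red 0.77 [144. 147.  41.  39.] [0.6008 0.158 ]
nest_blue 0.67 [269. 142.  27.  34.] [ 0.6172 -0.1451]
nest_yellow 0.76 [304. 204.  41.  39.] [ 0.4503 -0.2477]
nest_grey 0.56 [205. 191.  37.  33.] [0.4931 0.007 ]
scene [0.893 0.017 0.691]
motor_red 0.87 [210. 215.  21.  27.] [ 0.6265 -0.1328]
motor_blue 0.78 [181. 176.  19.  29.] [ 0.5635 -0.2245]
motor_blue 0.56 [157. 115.  24.  29.] [ 0.4228 -0.343 ]
motor_yellow 0.94 [358. 262.  27.  26.] [0.623 0.169]
motor_yellow 0.36 [187. 150.  37.  29.] [ 0.4895 -0.2209]
nest_red 0.92 [343. 253.  49.  46.] [0.6048 0.1739]
nest_blue 0.81 [194. 216.  52.  42.] [ 0.6239 -0.1374]
nest_yellow 0.75 [188. 149.  37.  30.] [ 0.4575 -0.2381]
```

View pics/top1.png

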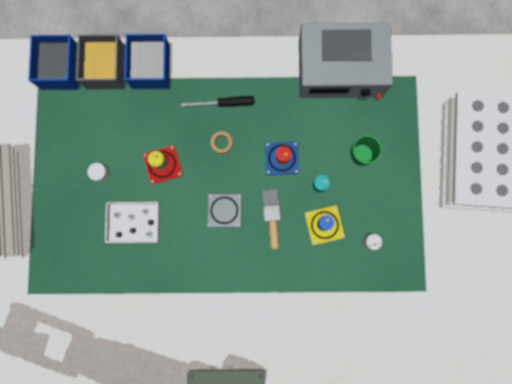

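View pics/scene1.png

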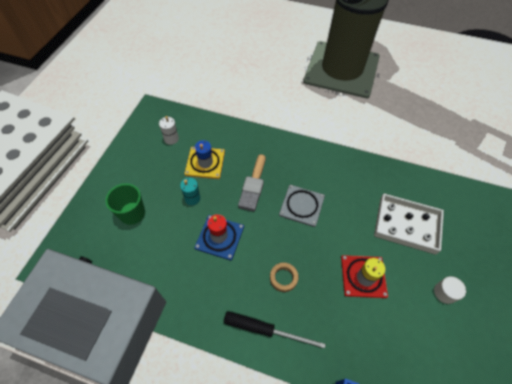

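The top picture shows the red motor at (284,155) on the blue nest, the blue motor at (326,223) on the yellow nest, the yellow motor at (156,159) on the red nest, and the free grey nest at (224,210). The look-alikes to leave alone are the turquoise one at (321,183) and the white ones at (97,172) and (374,242). The white tray at (132,222), the cup at (367,150) and the ring at (221,142) are clutter.

Next I'll measure by colour and check with a close crop.

```bash
python3 - <<'E'
from h import *
im=imaging.capture("top"); h=cv2.cvtColor(im,cv2.COLOR_BGR2HSV)
cv2.imwrite("pics/crop.png",cv2.resize(im[125:260,135:395],None,fx=3,fy=3,interpolation=cv2.INTER_CUBIC))
H,S,V=[h[...,i].astype(int) for i in range(3)]
M={"red":((H<8)|(H>172))&(S>130)&(V>70),"blue":(H>100)&(H<130)&(S>110)&(V>50),"yellow":(H>20)&(H<35)&(S>130)&(V>90)}
win={"blue":(284,157),"yellow":(325,225),"red":(163,165),"grey":(224,210)}
on={"blue":"red","yellow":"blue","red":"yellow"}
def box(m,c,r):
    k=np.zeros(m.shape,bool);k[c[1]-r:c[1]+r,c[0]-r:c[0]+r]=1
    return np.argwhere(m&k)[:,::-1].astype(np.float32)
for n,c in win.items():
    m=M.get(n,(S<60)&(V>90))
    p=box(m,c,24); r=cv2.minAreaRect(p)
    mm=ray("top",*r[0],.010)[:2]
    print("nest",n,np.round(r[0],1),np.round(r[1],1),round(r[2]),mm)
    if n in on:
        q=box(M[on[n]],c,20); r=cv2.minEnclosingCircle(q); r2=q.mean(0)
        print(" motor",on[n],len(q),np.round(r[0],1),round(r[1],1),r2.round(1),ray("top",*r2,.058)[:2])
E
```

```text
nest blue [281.5 158. ] [32. 31.] 90 [ 0.62   -0.1418]
 motor red 186 [283.5 154. ] 8.4 [283.2 153.9] [ 0.6206 -0.1441]
nest yellow [324.1 224.7] [33.5 33.2] 76 [ 0.4481 -0.2471]
 motor blue 143 [325.1 222.5] 7.3 [325.1 223. ] [ 0.4497 -0.2436]
nest red [162.3 164.3] [32.1 32.8] 74 [0.6058 0.1641]
 motor yellow 224 [155.9 158.9] 8.6 [155.9 158.8] [0.6108 0.1696]
nest grey [224. 210.] [34. 34.] 90 [0.4871 0.0055]
```

View pics/crop.png

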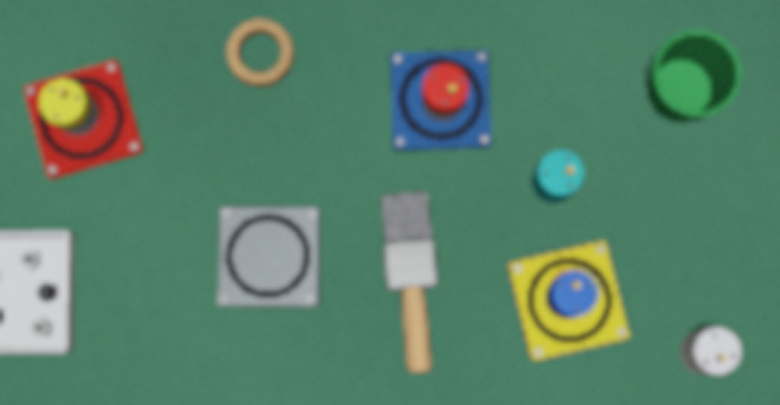

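The crop shows three real motors on coloured nests: red about (445,88), blue (573,293), yellow (63,102). The turquoise one at (560,173) and the white one at (717,350) stand on the bench, so they are excluded. The choice is confirmed; red goes first.

```bash
python3 -m inch '{"slide":[[0.036,-0.051,0],[0.071,-0.102,0],[0.107,-0.153,0],[0.142,-0.204,0],[0.178,-0.255,0],[0.213,-0.306,0],[0.249,-0.357,0],[0.284,-0.408,0]],"yaw":[0,0,0,0,0,0,0,0]}' 0.08
```

```text
clock: 1.85
tcp_pos: [0.4133, 0.1508, 0.1916]
orientation: [0.112, 0.994, 0.0, 0.001]
wrist_force: [0.6, 0.9, 0.0]
width: 0.0802
gripper_force: 0.0
```

```bash
python3 -m inch '{"slide":[[0.036,-0.05,0],[0.07,-0.1,0],[0.105,-0.15,0],[0.14,-0.2,0],[0.172,-0.25,0],[0.207,-0.295,0],[0.207,-0.295,0],[0.207,-0.295,0]],"yaw":[0,0,0,0,0,0,0,0]}'
cat > w.py <<'E'
# wrist view: colour blob of motor top (z=ztop) -> world; saves picture
import sys
from h import *
col,name=sys.argv[1:3]; z=float(sys.argv[3]) if len(sys.argv)>3 else .07
c=imaging.calibration("wrist"); s=get_state(); im=imaging.capture("wrist"); cv2.imwrite(f"pics/{name}.png",im)
h=cv2.cvtColor(im,cv2.COLOR_BGR2HSV);H,S,V=[h[...,i].astype(int) for i in range(3)]
m={"red":((H<8)|(H>172))&(S>130)&(V>60),"blue":(H>100)&(H<130)&(S>110)&(V>40),"yellow":(H>20)&(H<35)&(S>120)&(V>80)}[col]
n,l,st,ce=cv2.connectedComponentsWithStats(m.astype(np.uint8))
print("tcp",np.round(s["tcp_pos"],4))
for i in range(1,n):
    if st[i,4]>300: print(st[i],ce[i].round(0),ray("wrist",*ce[i],z,c))
E
python3 w.py red w1
```

```text
clock: 2.85
tcp_pos: [0.6186, -0.142, 0.1906]
orientation: [0.112, 0.994, 0.0, -0.001]
wrist_force: [0.4, 0.5, -0.1]
width: 0.0799
gripper_force: 0.0
tcp [ 0.6186 -0.142   0.1906]
[ 460   65   52   90 1530] [484. 111.] [0.5958 0.0922 0.07  ]
[485  79  27  55 799] [498. 107.] [0.5948 0.1056 0.07  ]
[ 232  167   36   38 1006] [250. 186.] [ 0.6169 -0.145   0.07  ]
```

View pics/w1.png

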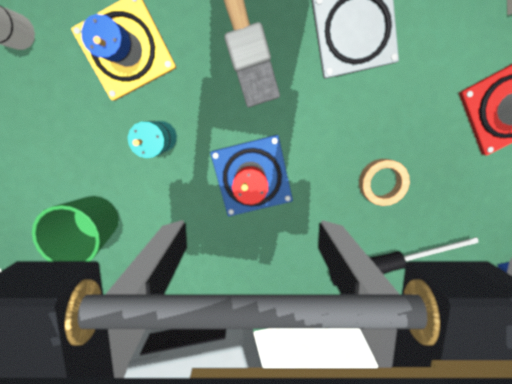

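The wrist view shows the red motor at (250,186) inside the blue nest's lip. This agrees with the top view within 3 mm, so I'll descend and grip.

```bash
python3 -m inch '{"slide":[[-0.001,-0.002,-0.04],[-0.001,-0.002,-0.08],[-0.001,-0.002,-0.115],[-0.001,-0.002,-0.135],[-0.001,-0.002,-0.145],[-0.001,-0.002,-0.145]],"yaw":[0,0,0,0,0,0]}'
python3 -m inch '{"slide":[[0,0,0],[0,0,0],[0,0,0],[0,0,0],[0,0,0],[0,0,0]],"yaw":[0,0,0,0,0,0]}' 0.02
python3 - <<'E'
from h import *
c=imaging.calibration
# grey / blue / yellow nests: lip outer ellipse centre in saved scene+top, z=.016
im=cv2.imread("pics/top1.png")
for n,(u,v) in {"grey":(224,210)}.items():
    g=cv2.cvtColor(im,cv2.COLOR_BGR2GRAY)[v-14:v+14,u-14:u+14]; p=np.argwhere(g<75)
    q=p[:,::-1].astype(np.float32); e=cv2.fitEllipse(q); print(n,e,ray("top",e[0][0]+u-14,e[0][1]+v-14,.016))
E
```

```text
clock: 3.65
tcp_pos: [0.6184, -0.1441, 0.0465]
orientation: [0.112, 0.994, -0.0, 0.0]
wrist_force: [0.4, -0.4, -0.2]
width: 0.08
gripper_force: 0.0
clock: 4.4
tcp_pos: [0.6183, -0.1445, 0.0462]
orientation: [0.112, 0.994, -0.0, 0.0]
wrist_force: [0.6, 0.2, 2.1]
width: 0.0363
gripper_force: 30.0Traceback (most recent call last):
  File "<stdin>", line 7, in <module>
cv2.error: OpenCV(4.12.0) /io/opencv/modules/imgproc/src/shapedescr.cpp:361: error: (-201:Incorrect size of input array) There should be at least 5 points to fit the ellipse in function 'fitEllipseNoDirect'
```

```bash
python3 -m inch '{"slide":[[0,0,0.02],[0,0,0.06],[0,0,0.1],[-0.03,0.035,0.1],[-0.065,0.075,0.1],[-0.1,0.115,0.1],[-0.131,0.149,0.1],[-0.131,0.149,0.1]],"yaw":[0,0,0,0,0,0,0,0]}'
python3 -m inch '{"slide":[[0,0,0],[0,0,0]],"yaw":[0,0]}'
python3 - <<'E'
from h import *
for cam in("scene","wrist"):
    c=imaging.calibration(cam);im=imaging.capture(cam);cv2.imwrite(f"pics/{cam}2.png",im)
    if cam=="wrist": np.save("c2.npy",c,allow_pickle=True)
    for n in("nest_grey","motor_red"):
        for r in imaging.find_in(cam,n)[:2]:
            b=np.array(r["bbox"])*[512,384,512,384]; print(cam,n,round(r["score"],2),b.round(),ray(cam,b[0]+b[2]/2,b[1]+b[3]/2,.008 if "nest" in n else .15,c))
E
```

```text
clock: 5.4
tcp_pos: [0.4849, 0.0067, 0.1467]
orientation: [0.111, 0.994, 0.0, -0.0]
wrist_force: [1.6, -0.3, -2.0]
width: 0.0358
gripper_force: 30.0
clock: 5.65
tcp_pos: [0.4884, 0.0036, 0.1468]
orientation: [0.113, 0.994, -0.0, 0.001]
wrist_force: [-0.5, -0.6, -2.3]
width: 0.0365
gripper_force: 30.0
scene nest_grey 0.98 [280. 186.  44.  39.] [0.4899 0.0068 0.008 ]
scene motor_red 0.97 [301. 152.  24.  38.] [0.4941 0.0091 0.15  ]
wrist nest_grey 0.67 [209. 135.  90.  87.] [0.4832 0.0056 0.008 ]
wrist motor_red 0.83 [223. 189.  59.  81.] [0.4871 0.0027 0.15  ]
```

View pics/wrist2.png

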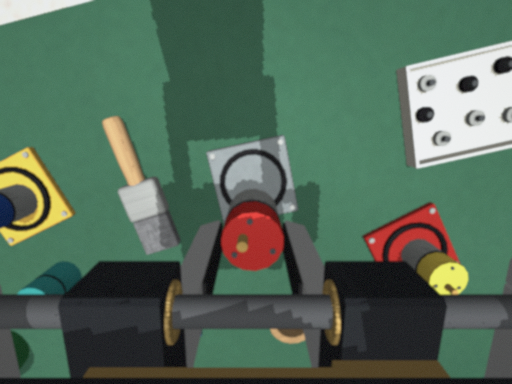

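The wrist view shows the red motor held upright above the grey nest (lip centre about (252,180)). All three views put the nest within a few mm of (0.487, 0.006), so I'll lower it.

```bash
python3 -m inch '{"slide":[[0,0,-0.03],[0,0.001,-0.06],[0,0.001,-0.08],[0,0.001,-0.09],[0,0.001,-0.096],[0,0.001,-0.0995],[0,0.001,-0.0995]],"yaw":[0,0,0,0,0,0,0]}'
python3 -m inch '{"slide":[[0,0,0],[0,0,0],[0,0,0],[0,0,0]],"yaw":[0,0,0,0]}' 0.08
```

```text
clock: 6.82
tcp_pos: [0.4876, 0.0054, 0.0471]
orientation: [0.112, 0.994, -0.0, 0.0]
wrist_force: [0.7, -0.6, -1.8]
width: 0.0357
gripper_force: 30.0
clock: 7.32
tcp_pos: [0.4874, 0.0055, 0.0469]
orientation: [0.112, 0.994, -0.0, 0.0]
wrist_force: [-0.6, -0.4, -0.2]
width: 0.0726
gripper_force: 0.0
```

```bash
python3 -m inch '{"slide":[[0,0,0.03],[0,0,0.07],[0,0,0.12],[-0.009,-0.06,0.14],[-0.018,-0.12,0.14],[-0.028,-0.18,0.14],[-0.038,-0.23,0.14],[-0.038,-0.25,0.14]],"yaw":[0,0,0,0,0,0,0,0]}'
python3 -m inch '{"slide":[[0,0,0],[0,0,0]],"yaw":[0,0]}'
python3 w.py blue w3; python3 - <<'E'
from h import *
imaging.capture("top")
for cam,n in [("top","motor_red"),("top","nest_blue")]:
    for r in imaging.find_in(cam,n)[:2]:
        b=np.array(r["bbox"])*[512,384,512,384]; print(n,round(r["score"],2),b.round(),ray(cam,b[0]+b[2]/2,b[1]+b[3]/2,.008 if "nest" in n else .06))
E
```

```text
clock: 8.32
tcp_pos: [0.4485, -0.2468, 0.1867]
orientation: [0.114, 0.993, -0.0, 0.0]
wrist_force: [-0.9, -0.7, -0.1]
width: 0.0799
gripper_force: 0.0
clock: 8.57
tcp_pos: [0.4494, -0.2429, 0.1864]
orientation: [0.111, 0.994, 0.001, -0.0]
wrist_force: [0.4, -0.4, -0.4]
width: 0.0799
gripper_force: 0.0
tcp [ 0.4494 -0.2429  0.1864]
[233 167  36  37 962] [249. 185.] [ 0.4464 -0.2461  0.07  ]
motor_red 0.41 [318. 226.  12.   2.] [ 0.4394 -0.2397  0.06  ]
nest_blue 0.87 [268. 141.  28.  35.] [ 0.6196 -0.1428  0.008 ]
```

View pics/w3.png

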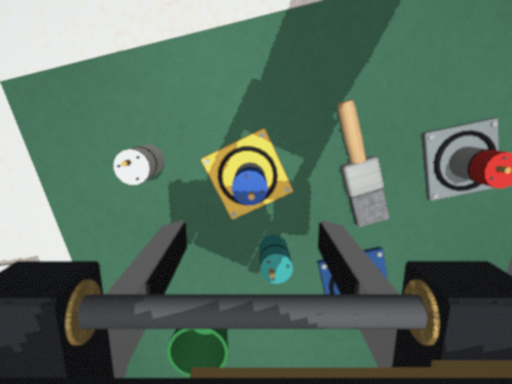

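Red stands upright in the grey nest at (490,168). The blue motor is at (250,185) in the yellow nest and the turquoise one at (276,262) is clear of the fingers, so I'll grip blue.

```bash
python3 -m inch '{"slide":[[-0.001,-0.002,-0.04],[-0.001,-0.002,-0.08],[-0.001,-0.002,-0.115],[-0.001,-0.002,-0.132],[-0.001,-0.002,-0.1405],[-0.001,-0.002,-0.1405]],"yaw":[0,0,0,0,0,0]}'
python3 -m inch '{"slide":[[0,0,0],[0,0,0],[0,0,0],[0,0,0],[0,0,0]],"yaw":[0,0,0,0,0]}' 0.02
```

```text
clock: 9.52
tcp_pos: [0.4486, -0.2466, 0.0466]
orientation: [0.112, 0.994, -0.0, 0.0]
wrist_force: [-0.1, 0.6, 0.6]
width: 0.0799
gripper_force: 0.0
clock: 10.15
tcp_pos: [0.4483, -0.2464, 0.0463]
orientation: [0.112, 0.994, 0.0, 0.0]
wrist_force: [-0.6, 1.0, 0.4]
width: 0.0359
gripper_force: 30.0
```

```bash
python3 -m inch '{"slide":[[0,0,0.02],[0,0,0.06],[0,0,0.11],[0.043,0.026,0.11],[0.086,0.052,0.11],[0.128,0.078,0.11],[0.171,0.104,0.11],[0.171,0.104,0.11]],"yaw":[0,0,0,0,0,0,0,0]}'
python3 -m inch '{"slide":[[0,0,0],[0,0,0]],"yaw":[0,0]}'
python3 - <<'E'
from h import *
c=imaging.calibration("wrist");im=imaging.capture("wrist");cv2.imwrite("pics/w4.png",im)
for r in imaging.find_in("wrist","nest_blue")[:2]:
    b=np.array(r["bbox"])*[512,384,512,384]; print(round(r["score"],2),b.round(),ray("wrist",b[0]+b[2]/2,b[1]+b[3]/2,.008,c))
E
```

```text
clock: 11.15
tcp_pos: [0.6208, -0.1401, 0.1548]
orientation: [0.11, 0.994, 0.0, -0.0]
wrist_force: [-0.0, -0.4, -1.8]
width: 0.036
gripper_force: 30.0
clock: 11.4
tcp_pos: [0.6179, -0.1432, 0.1558]
orientation: [0.113, 0.994, -0.0, -0.001]
wrist_force: [-0.0, 0.0, -1.7]
width: 0.036
gripper_force: 30.0
0.86 [208. 135.  90.  83.] [ 0.6124 -0.1414  0.008 ]
0.15 [326.   1.  92.  74.] [0.5023 0.0043 0.008 ]
```

View pics/w4.png

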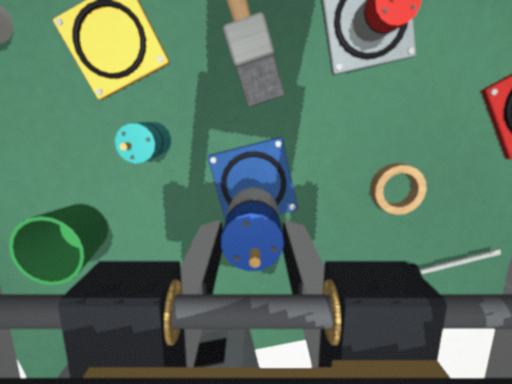

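The blue motor hangs upright over the blue nest (lip about (253,180)), in the same relation as the grey placing. I'll lower it.

```bash
python3 -m inch '{"slide":[[-0.001,0,-0.03],[-0.001,0,-0.065],[-0.001,0,-0.09],[-0.001,0,-0.1],[-0.001,0,-0.106],[-0.001,0,-0.1095],[-0.001,0,-0.1095]],"yaw":[0,0,0,0,0,0,0]}'
python3 -m inch '{"slide":[[0,0,0],[0,0,0],[0,0,0],[0,0,0]],"yaw":[0,0,0,0]}' 0.08
```

```text
clock: 12.38
tcp_pos: [0.6187, -0.1427, 0.0474]
orientation: [0.112, 0.994, -0.0, 0.001]
wrist_force: [-0.7, 0.1, -1.7]
width: 0.036
gripper_force: 30.0
clock: 12.88
tcp_pos: [0.6184, -0.1425, 0.0469]
orientation: [0.112, 0.994, -0.0, 0.0]
wrist_force: [-0.6, 0.2, 0.7]
width: 0.0729
gripper_force: 0.0
```

```bash
python3 -m inch '{"slide":[[0,0,0.03],[0,0,0.07],[0,0,0.12],[-0.002,0.06,0.14],[-0.004,0.12,0.14],[-0.006,0.18,0.14],[-0.008,0.24,0.14],[-0.01,0.3,0.14]],"yaw":[0,0,0,0,0,0,0,0]}'
python3 -m inch '{"slide":[[0,0.011,0],[0,0.011,0],[0,0.011,0]],"yaw":[0,0,0]}'
python3 w.py yellow w5
```

```text
clock: 13.88
tcp_pos: [0.608, 0.1594, 0.1869]
orientation: [0.112, 0.994, 0.0, 0.0]
wrist_force: [0.0, -0.1, -0.8]
width: 0.0799
gripper_force: 0.0
clock: 14.25
tcp_pos: [0.6084, 0.1669, 0.1866]
orientation: [0.113, 0.994, -0.0, -0.0]
wrist_force: [-0.1, -0.2, -0.3]
width: 0.0798
gripper_force: 0.0
tcp [0.6084 0.1669 0.1866]
[ 235  167   38   38 1070] [253. 186.] [0.6066 0.1669 0.07  ]
```

View pics/w5.png

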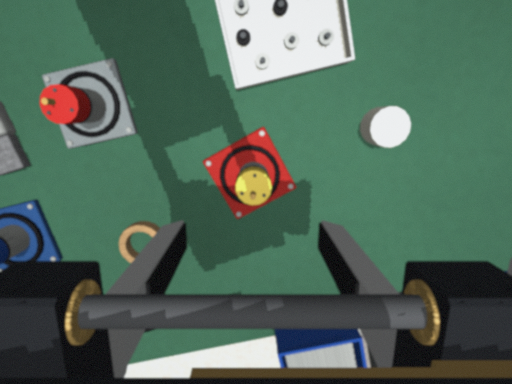

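The yellow motor is at (253,186) in the red nest, under the gripper, and red still stands in grey at (75,103). I'll grip yellow.

```bash
python3 -m inch '{"slide":[[-0.001,0,-0.04],[-0.001,0,-0.08],[-0.001,0,-0.115],[-0.001,0,-0.132],[-0.001,0,-0.1405],[-0.001,0,-0.1405]],"yaw":[0,0,0,0,0,0]}'
python3 -m inch '{"slide":[[0,0,0],[0,0,0],[0,0,0],[0,0,0],[0,0,0]],"yaw":[0,0,0,0,0]}' 0.02
```

```text
clock: 15.05
tcp_pos: [0.6078, 0.1682, 0.0466]
orientation: [0.112, 0.994, 0.0, 0.0]
wrist_force: [-0.1, -0.1, 1.2]
width: 0.0798
gripper_force: 0.0
clock: 15.68
tcp_pos: [0.6072, 0.1685, 0.0463]
orientation: [0.112, 0.994, -0.0, 0.0]
wrist_force: [-0.1, -0.7, 1.8]
width: 0.0361
gripper_force: 30.0
```

```bash
python3 -m inch '{"slide":[[0,0,0.02],[0,0,0.06],[0,0,0.11],[-0.015,-0.04,0.13],[-0.034,-0.09,0.13],[-0.053,-0.14,0.13],[-0.072,-0.19,0.13],[-0.091,-0.24,0.13]],"yaw":[0,0,0,0,0,0,0,0]}'
python3 -m inch '{"slide":[[-0.019,-0.05,0],[-0.038,-0.1,0],[-0.056,-0.145,0],[-0.068,-0.175,0],[-0.068,-0.175,0],[-0.068,-0.175,0],[-0.068,-0.175,0]],"yaw":[0,0,0,0,0,0,0]}'
python3 - <<'E'
from h import *
c=imaging.calibration("wrist");im=imaging.capture("wrist");cv2.imwrite("pics/w6.png",im)
for r in imaging.find_in("wrist","nest_yellow")[:2]:
    b=np.array(r["bbox"])*[512,384,512,384]; print(round(r["score"],2),b.round(),ray("wrist",b[0]+b[2]/2,b[1]+b[3]/2,.008,c))
E
```

```text
clock: 16.68
tcp_pos: [0.5155, -0.0729, 0.1773]
orientation: [0.112, 0.994, -0.0, 0.001]
wrist_force: [0.6, -0.5, -2.3]
width: 0.0357
gripper_force: 30.0
clock: 17.55
tcp_pos: [0.4486, -0.2454, 0.1764]
orientation: [0.111, 0.994, 0.0, 0.0]
wrist_force: [1.4, -0.5, -2.8]
width: 0.0361
gripper_force: 30.0
0.85 [202. 130.  97.  80.] [ 0.4398 -0.2465  0.008 ]
```

View pics/w6.png

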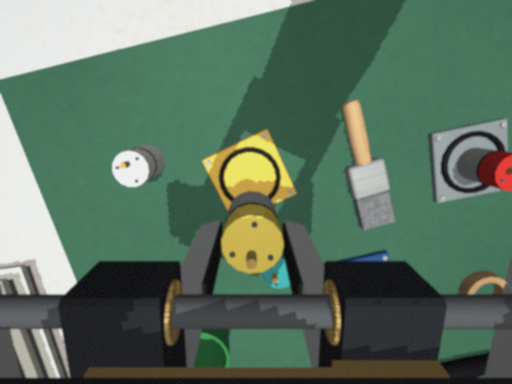

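The yellow motor is held upright over the yellow nest. The plate's side corners at (202,161) and (295,190) put its centre near (249,176), about (0.447, -0.247), within 2 mm of the tool. I'll lower it.

```bash
python3 -m inch '{"slide":[[0,0,-0.04],[0,0,-0.08],[0,0,-0.105],[0,0,-0.118],[0,0,-0.125],[0,0,-0.1295],[0,0,-0.1295]],"yaw":[0,0,0,0,0,0,0]}'
python3 -m inch '{"slide":[[0,0,0],[0,0,0],[0,0,0],[0,0,0]],"yaw":[0,0,0,0]}' 0.08
python3 -m inch '{"slide":[[0,0,0.03],[0,0,0.07],[0,0,0.12],[0.009,0.06,0.14],[0.018,0.12,0.14],[0.028,0.18,0.14],[0.038,0.23,0.14],[0.039,0.252,0.14]],"yaw":[0,0,0,0,0,0,0,0]}'
python3 -m inch '{"slide":[[0,0,0],[0,0,0]],"yaw":[0,0]}'
python3 w.py red w7
```

```text
clock: 18.52
tcp_pos: [0.4486, -0.2468, 0.0472]
orientation: [0.112, 0.994, -0.0, 0.0]
wrist_force: [0.0, -0.4, -1.9]
width: 0.0361
gripper_force: 30.0
clock: 19.02
tcp_pos: [0.4484, -0.2466, 0.0469]
orientation: [0.112, 0.994, -0.0, 0.0]
wrist_force: [-0.4, 0.1, 0.1]
width: 0.0729
gripper_force: 0.0
clock: 20.02
tcp_pos: [0.4873, 0.0082, 0.1868]
orientation: [0.111, 0.994, 0.0, 0.0]
wrist_force: [-0.1, -0.4, -0.4]
width: 0.0801
gripper_force: 0.0
clock: 20.27
tcp_pos: [0.4871, 0.0048, 0.1866]
orientation: [0.112, 0.994, -0.0, 0.0]
wrist_force: [0.7, 0.3, 0.1]
width: 0.0798
gripper_force: 0.0
tcp [0.4871 0.0048 0.1866]
[ 236  167   36   38 1017] [254. 186.] [0.4858 0.0052 0.07  ]
[ 352  195   85   81 1710] [393. 232.] [0.5666 0.1374 0.07  ]
[ 373  216   49   46 1758] [397. 239.] [0.5755 0.1405 0.07  ]
```

View pics/w7.png

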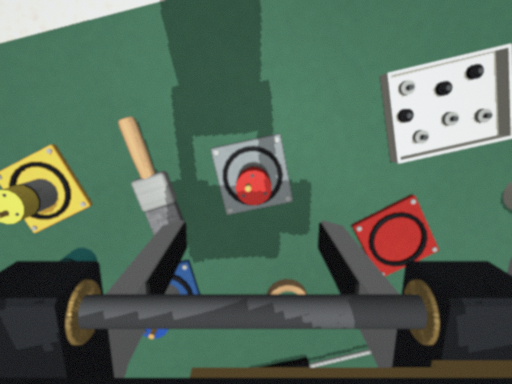

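Yellow now stands in the yellow nest at (25,200), and red is under the gripper at (254,186). The red nest is empty at (397,237). I'll grip red and carry it there; the nest is at about (0.605, 0.164).

```bash
python3 -c "
from h import *
print(ray('wrist',395,235.5,.010), ray('wrist',397,238,.016))"
python3 -m inch '{"slide":[[0,0,-0.04],[0,0,-0.08],[0,0,-0.115],[0,0,-0.132],[0,0,-0.1405],[0,0,-0.1405]],"yaw":[0,0,0,0,0,0]}'
python3 -m inch '{"slide":[[0,0,0],[0,0,0],[0,0,0],[0,0,0],[0,0,0]],"yaw":[0,0,0,0,0]}' 0.02
python3 -m inch '{"slide":[[0,0,0.02],[0,0,0.06],[0,0,0.11],[0.03,0.04,0.11],[0.06,0.08,0.11],[0.09,0.12,0.11],[0.117,0.157,0.11],[0.117,0.157,0.11]],"yaw":[0,0,0,0,0,0,0,0]}'
python3 -m inch '{"slide":[[0,0,0],[0,0,0]],"yaw":[0,0]}'
python3 w.py red w8 .01
```

```text
[0.6012 0.1612 0.01  ] [0.6021 0.1609 0.016 ]
clock: 21.08
tcp_pos: [0.4877, 0.0051, 0.0465]
orientation: [0.112, 0.994, -0.0, 0.0]
wrist_force: [0.4, -0.7, -0.6]
width: 0.0798
gripper_force: 0.0
clock: 21.7
tcp_pos: [0.4873, 0.0057, 0.0463]
orientation: [0.112, 0.994, 0.0, 0.0]
wrist_force: [-0.7, 1.1, 1.3]
width: 0.0361
gripper_force: 30.0
clock: 22.7
tcp_pos: [0.6047, 0.165, 0.1548]
orientation: [0.11, 0.994, 0.0, -0.001]
wrist_force: [0.1, -0.5, -1.9]
width: 0.0363
gripper_force: 30.0
clock: 22.95
tcp_pos: [0.6034, 0.1615, 0.1558]
orientation: [0.113, 0.994, -0.0, -0.001]
wrist_force: [0.6, -0.8, -1.7]
width: 0.036
gripper_force: 30.0
tcp [0.6034 0.1615 0.1558]
[ 205  132  100   79 1820] [256. 169.] [0.5907 0.1678 0.01  ]
[ 227  156   57   46 1790] [256. 177.] [0.5988 0.1652 0.01  ]
[ 220  202   65   69 3206] [253. 236.] [0.6659 0.1462 0.01  ]
```

View pics/w8.png

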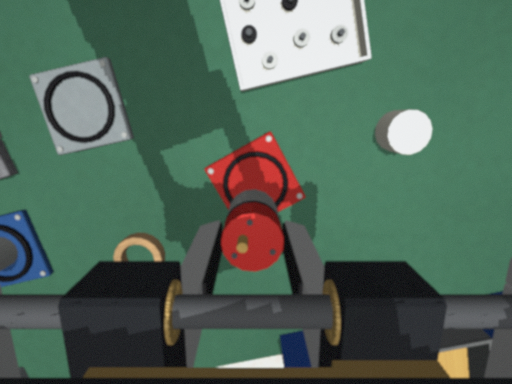

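Red hangs upright over the red nest, whose lip is centred near (255,182); the tool is within about 3 mm of it. I'll lower, release and retreat upward.

```bash
python3 -m inch '{"slide":[[0,0.001,-0.03],[0,0.001,-0.065],[0,0.001,-0.09],[0,0.001,-0.1],[0,0.001,-0.106],[0,0.001,-0.1095],[0,0.001,-0.1095]],"yaw":[0,0,0,0,0,0,0]}'
python3 -m inch '{"slide":[[0,0,0],[0,0,0],[0,0,0],[0,0,0]],"yaw":[0,0,0,0]}' 0.08
python3 -m inch '{"slide":[[0,0,0.03],[0,0,0.07],[0,0,0.12],[-0.04,0.03,0.14],[-0.08,0.06,0.14],[-0.12,0.1,0.14],[-0.16,0.14,0.14],[-0.16,0.14,0.14]],"yaw":[0,0,0,0,0,0,0,0]}'
python3 - <<'E'
from h import *
a=imaging.capture("scene");b=imaging.capture("top")
cv2.imwrite("pics/end.png",cv2.resize(np.vstack([a[90:320,130:430],b[130:250,120:420]]),None,fx=1.6,fy=1.6,interpolation=cv2.INTER_CUBIC))
E
```

```text
clock: 23.88
tcp_pos: [0.6048, 0.1636, 0.0474]
orientation: [0.112, 0.994, 0.0, 0.001]
wrist_force: [0.4, 0.1, -1.8]
width: 0.0361
gripper_force: 30.0
clock: 24.38
tcp_pos: [0.6044, 0.1635, 0.0469]
orientation: [0.112, 0.994, 0.0, 0.0]
wrist_force: [0.7, -0.2, 0.4]
width: 0.0725
gripper_force: 0.0
clock: 25.38
tcp_pos: [0.4414, 0.3058, 0.1868]
orientation: [0.109, 0.994, 0.0, -0.0]
wrist_force: [0.6, -0.3, 0.1]
width: 0.0795
gripper_force: 0.0
```

View pics/end.png

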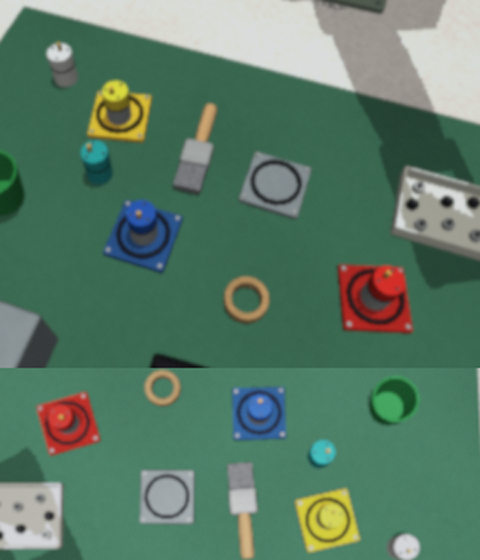

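Both views show each motor upright in the nest of its own colour: red (68,422), blue (259,408), yellow (328,518). The grey nest is empty at (167,496), and the arm is clear of everything.

```bash
python3 -c "
from workcell import job; print(job.job_done())"
```

```text
the job is handed in; nothing more can be done
None
```

The red, blue and yellow motors each stand upright in the nest of their own colour, the grey nest is empty again, and the job is handed in at about 25 s of the 83 s allowed; no verdict was returned.

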